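# Swing out the drying arm, set its length and clamp it

## Task

On the laundry counter stands a swing-out drying arm: take it by its upright steel grip post and swing it round to the left, still drawn in and with its cam lever open, until the turntable clicks into its detent (arm straight out from the base, in line with the plunger block). Then pull the rod out until its pointer is level with the white length marker on the rail and, gripping the post so the rod stays at the mark, twist the hand so that a finger slides the black cam lever fully closed, in line with the rod. Finish still gripping the post, with the rod at the mark and the lever closed: do not let go, and leave everything else on the counter undisturbed.

Things in the scene. Friction and masses are not known exactly. Their poses are not given: they have to be found in the camera images.
- base: Fixed round black steel base plate of the drying arm, 160 mm diameter, 12 mm thick, screwed to the counter (position and yaw differ each time). Origin: centre of its underside, on the turntable's vertical axis. Its x axis is the direction in which the arm points when the turntable is in its detent; a 22 mm plunger block stands at its -x rim.
- swing (a joint): Turntable angle on the base, rad, counter-clockwise from above positive: 0 = in the detent (arm along the base's x axis); starts at -1.2 to -0.6 (arm swung to the right), stops at -1.4 and +0.5. Friction 0.12 N m; a spring plunger clicks between two bumps at 0: free play 0.03 rad, about 0.55 N m to pass into or out of the detent, felt within about 0.25 rad of it.
- rail_end (a point): Outer end of the rail, 265 mm from the turntable's axis, 48 mm above the counter (its top). The turntable carries this dark U-shaped rail, 48 mm wide, in which the rod slides. x axis outwards along the rail.
- rod (a joint): How far the aluminium rod is pulled out along the rail, m: 0 = fully in (post axis 130 mm from the turntable's axis), at most 0.14; starts at 0 to 0.02. Friction 0.5 N and a return spring of 20 N/m that draws the rod back in if it is let go: nothing in the simulation locks the rod, even with the lever closed, so it must be held.
- rod_end (a point): Centre of the white ball, 24 mm, at the rod's outer end, 217 mm beyond the post, 42 mm above the counter. The rod is a flat bar, 34 mm wide, top 50 mm above the counter, from 100 mm behind the post to 60 mm beyond it, then a round hanger bar of 16 mm.
- post: Upright steel grip post on the rod, 22 mm diameter, from 50 to 114 mm above the counter; origin on its axis at its foot. It swivels freely about its own vertical axis, so the hand may turn while gripping it. Grip it from above with the fingertips about 71 mm above the counter (above the lever's hub, below the top of its fin).
- pointer (a point): Point on the rod's top, on the post's axis (50 mm above the counter); x axis outwards along the rod. A thin pointer, 5 mm wide, sticks out level with it from the rod's right side (seen from the turntable looking out).
- mark (a point): The length mark: point on the rail's centre line, 50 mm above the counter, level with the middle of the white marker, a 10 mm wide clip on the rail's right wall; x axis outwards along the rod. It lies 190 to 240 mm from the turntable's axis and turns with the turntable, not with the rod. The rod is at the mark when the pointer point coincides with this point.
- lever (a joint): Black cam lever, rad: 0 = open (its fin points 0.9 rad to the left of the rod's outward direction), 0.9 = fully closed at its stop (fin in line with the rod, pointing outwards); it closes clockwise seen from above, about the post's axis; starts at 0 to 0.15. Friction 0.06 N m, no spring.
- lever_tip (a point): Outer end of the lever's fin, at its top: 70 mm from the post's axis, 86 mm up. Hub 38 mm diameter, 50-58 mm up, round the post's foot; upright radial fin 8 mm thick, 20-76 mm from the axis, 56-86 mm up. With the post gripped and a finger on the fin's counter-clockwise side, turning the hand clockwise pushes the fin; it then runs about 0.5 to 0.9 rad ahead of the finger line.
- post_top (a point): Centre of the post's top, 114 mm above the counter; its x axis points outwards along the rod.
- peg_a: Bystander: wooden clothes peg lying flat, 75 x 20 x 14 mm; origin under its middle. The arm passes above it.
- peg_b: Bystander: wooden clothes peg lying flat, 75 x 20 x 14 mm; origin under its middle.
- jar: Bystander: glass jar, 72 mm diameter, 100 mm tall; origin under its middle.
- detergent: Bystander: white bottle, 84 mm diameter, 200 mm tall; origin under its middle.
- softener: Bystander: blue bottle, 68 mm diameter, 170 mm tall; origin under its middle.
- lint_brush: Bystander: brush lying on the counter, about 200 mm long; origin under its middle.
- soap_box: Bystander: cardboard box, 100 x 70 x 40 mm; origin under its middle.
- scoop_cup: Bystander: white plastic cup, 70 mm diameter, 70 mm tall; origin under its middle.

How it is judged:
By the outcome, as a careful person would: the job done as asked, in the order asked, and still so for the second after the job is handed in, while the arm keeps its last pose, push and grip.
It also fails if it takes over 48 s, if anything falls off the work surface, if the arm or the gripper's body presses on something with over 40 N, if the wrist force passes 120 N, or if a joint passes its speed limit or range.

## Robot

A 7-joint arm with a two-finger parallel gripper is mounted at the origin on the work surface. World frame = base frame: x ahead of the robot, y to its left, z up, the work surface at z = 0. Lengths are in m, angles in rad, forces in N, time in s.
With the tool pointing down it reaches from about 0.4 to 0.85 m from the base axis. Payload 4.5 kg.
Tool frame: the origin (TCP) lies on the centre line of the jaws, within the pads' length; the fingertips stand 8 mm ahead of it and the grasp point (between the pads) lies 11 mm behind it; z points along the fingers, x is the direction in which the jaws open and shut, and the axes are right-handed (so a half turn about z gives the same grasp; the last joint's range is limited). The gripper opens to 88 mm and grips with 3 to 60 N. Pads are 18 mm wide; open, the fingers measure 123 mm over their backs; the gripper's body (75 mm by 187 mm) begins 45 mm behind the grasp point.
Start: joints at [-1.313, 0.689, -0.195, 1.565, 0.157, 0.902, -0.215], TCP at [0.139, 0.609, 0.215] pointing down, gripper open.
Joint ranges: [-3.01, 3.01], [-0.46, 2.08], [-1.47, 1.51], [0.13, 2.56], [-1, 4.14], [0.04, 2.09], [-2.66, 2.66]. Speed limits (rad/s): [2.57, 2.57, 3.14, 3.14, 3.14, 3.14, 3.14].

## Interface

Orientations are given as a unit quaternion [x, y, z, w].
In Python, from plant import r gives the robot as it stands.
- The arm moves only by the shell command python3 -m pendant 'ROWS' [FORCE]. ROWS is JSON, a list of rows, each a list of 3 entries, a list of its own where there are three numbers: the turn, a rotation vector about the tool's x, y, z in rad, then the shift along the tool's x, y, z in m, then the opening, from 0 (shut) to 1 (fully open). In form: [[[wx, wy, wz], [tx, ty, tz], claw], ...]. A call has 1 to 10 rows; each row is the pose to reach, as a shift and turn from the pose commanded when the call began, along the tool's axes at that moment; what a row does not reach only later rows make up. A row lasts 1/10 s, in which the tool goes at most 50 mm and 8.59 degrees, less where a joint would pass 70% of its speed; a pose out of reach is approached as far as the arm can. A call with a gripper value outside its range is refused whole. The fingers move at their own pace and stop on an object; FORCE is the grip in N (left out, the last holds). Time passes only in rows, so rows that repeat a pose let the fingers close. It gives the time, the measured TCP pose, the force and the opening at its end, in the units of the state.
- r.get_state(): the state, without advancing time (a new reading comes with each control period).
- r.snapshot(name): name is "scene" or "top" or "wrist"; returns a dict with "image" (400x640x3 uint8, red, green, blue), "mtx" (3x3 intrinsics, pixels), "R" (3x3) and "t" (3): a world point X has camera coordinates R X + t; the wrist camera has in their place "T_tool_cam" (4x4, takes a point from camera to tool coordinates, whose origin is the TCP and whose axes are the tool frame's). Camera axes: x right, y down, z forward; pixel columns grow to the right and rows downward; lengths in m; the calibration is good to about 2 mm. A picture is of the moment at which its call begins: read the wrist's pose just before it. There is no depth.
- r.finish_job(): hands the job in, once; it reports no verdict.
The state is a dict: "clock": time; "q": joint angles; "qd": joint speeds; "joint_torque": joint torques, N m; "tool_pos": TCP position; "eef_rot": TCP orientation; "contact_force": force on the tool from outside, world axes, zero at the start; "moment": the same for the moment, N m; "opening": opening from 0.0 (shut) to 1.0 (fully open).
Only numpy, scipy, OpenCV 4.12 (cv2) and the standard library are available. Lean on these libraries where they do the work, as an engineer would, in place of code of your own. Each camera call takes 0.05 s, during which the arm holds its last target. There are 200 camera calls.

## Working session

There is one attempt and no reset: what is moved stays moved. The work goes in short steps, Python scripts to look and compute and a shell command to move; the robot and the scene stay as the last step left them, time stands still between calls to the robot, and variables do not carry over. Pictures are saved under pics/ and viewed, about 8 in all and at most 12, crops included, and the job is handed in when it is done.

```bash
ls; mkdir -p pics
cat > h.py <<'E'
import numpy as np, cv2
from scipy.spatial.transform import Rotation as Ro
from plant import r
def cam(s):
    """returns K, Rcw, t for world->cam"""
    return np.array(s["mtx"]),np.array(s["R"]),np.array(s["t"])
def wcam(s,st):
    K=np.array(s["mtx"]);T=np.array(s["T_tool_cam"])
    W=np.eye(4);W[:3,:3]=Ro.from_quat(st["eef_rot"]).as_matrix();W[:3,3]=st["tool_pos"]
    C=np.linalg.inv(W@T);return K,C[:3,:3],C[:3,3]
def ray(c,u,v,z):
    K,R,t=c;d=R.T@np.linalg.solve(K,[u,v,1.]);o=-R.T@t
    return o+d*(z-o[2])/d[2]
def proj(c,X):
    K,R,t=c;p=K@(R@np.array(X)+t);return p[:2]/p[2]
def save(s,n): cv2.imwrite(f"pics/{n}.png",cv2.cvtColor(np.array(s["image"]),cv2.COLOR_RGB2BGR))
E
python3 - <<'E'
from h import *
s=r.snapshot("top");save(s,"top1");c=cam(s)
print(c[0],-c[1].T@c[2])
s=r.snapshot("scene");save(s,"sc1");c=cam(s);print(-c[1].T@c[2])
st=r.get_state();print(st)
E
```

```text
pics
[[413.58701138   0.         326.40691734]
 [  0.         413.58701138 194.57891193]
 [  0.           0.           1.        ]] [ 0.43618589 -0.03760339  1.29544907]
[1.16268998 0.17070327 1.1704228 ]
{'clock': 0.1, 'q': array([-1.31321645,  0.6899008 , -0.19447394,  1.56624438,  0.15729736,
        0.90249668, -0.21511254]), 'qd': array([-0.00081117, -0.00131195,  0.00099772, -0.00358424, -0.00060253,
       -0.00050482,  0.00025627]), 'joint_torque': array([-4.09225162e-03, -5.28496921e+01, -1.27171721e+00, -1.53836900e+01,
       -5.25436399e-02,  1.99527909e-03,  5.64465859e-05]), 'tool_pos': array([0.13863283, 0.60880429, 0.21378751]), 'eef_rot': array([ 7.81629580e-01,  6.23742342e-01, -6.00742487e-04,  5.74191209e-04]), 'contact_force': array([-0.93061653,  0.24752132, -0.22096538]), 'moment': array([-0.03240446, -0.00151907, -0.0060327 ]), 'opening': 1.0016669149168926}
```

View pics/top1.png

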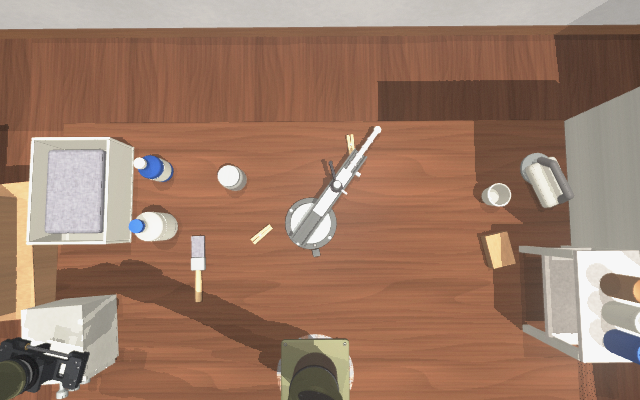

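View pics/sc1.png

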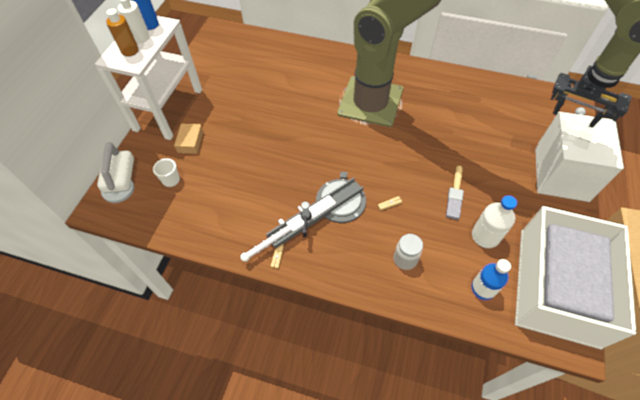

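The top view shows the base around (311,222), its plunger block at (316,253), the post near (337,185) and the ball at (377,129). The jar is at (231,177), left of the arm, with pegs at (261,234) and (350,145). Next I'll enlarge the arm.

Run:
```python
from h import *
s=r.snapshot("top");im=cv2.cvtColor(np.array(s["image"]),cv2.COLOR_RGB2BGR)
cv2.imwrite("pics/crop1.png",cv2.resize(im[115:265,270:400],None,fx=4.6,fy=4,interpolation=cv2.INTER_CUBIC)[:600,:])
c=cam(s)
for n,u,v,z in [("base",311,222.5,.012),("block",316,253,.03),("ball",377,129,.042),("post",337,185,.114),("jar",231,177,.1),("pegb",261,234,.014),("pega",350,145,.014)]:
    print(n,ray(c,u,v,z).round(3))
```

```text
base [0.456 0.009 0.012]
block [ 0.364 -0.006  0.03 ]
ball [ 0.742 -0.197  0.042]
post [ 0.562 -0.07   0.114]
jar [0.589 0.238 0.1  ]
pegb [0.422 0.164 0.014]
pega [ 0.698 -0.114  0.014]
```

View pics/crop1.png

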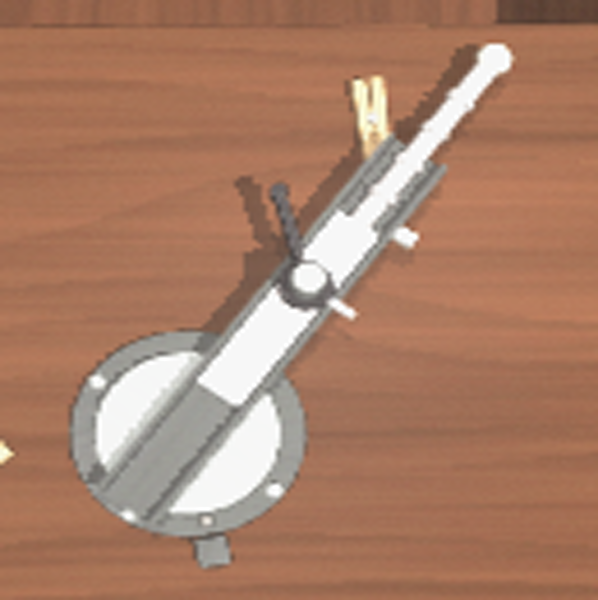

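The lever fin points left of the rod and the white marker sits at crop (405,236), further out than the pointer. Estimates: base (0.455, 0.009), rod yaw about -0.62, detent yaw about +0.17. The current hand yaw of 1.35 already suits the grasp, so I'll lift and travel over there.

```bash
python3 -m pendant '[[[0,0,0],[0,0,-0.09],1],[[0,0,0],[0,0,-0.09],1],[[0,0,0],[-0.28,0.28,-0.09],1],[[0,0,0],[-0.28,0.28,-0.09],1],[[0,0,0],[-0.28,0.28,-0.09],1],[[0,0,0],[-0.28,0.28,-0.09],1],[[0,0,0],[-0.28,0.28,-0.09],1],[[0,0,0],[-0.28,0.28,-0.09],1],[[0,0,0],[-0.28,0.28,-0.09],1],[[0,0,0],[-0.28,0.28,-0.09],1]]'
python3 -m pendant '[[[0,0,0],[-0.28,0.28,0.0],1],[[0,0,0],[-0.28,0.28,0.0],1],[[0,0,0],[-0.28,0.28,0.0],1],[[0,0,0],[-0.28,0.28,0.0],1],[[0,0,0],[-0.28,0.28,0.0],1],[[0,0,0],[-0.28,0.28,0.0],1],[[0,0,0],[-0.28,0.28,0.0],1],[[0,0,0],[-0.28,0.28,0.0],1],[[0,0,0],[-0.28,0.28,0.0],1],[[0,0,0],[-0.28,0.28,0.0],1]]'
python3 - <<'E'
from h import *
st=r.get_state();s=r.snapshot("wrist");save(s,"w1");c=wcam(s,st)
np.savez("w1.npz",K=c[0],R=c[1],t=c[2])
print(st["q"].round(2),st["contact_force"],-c[1].T@c[2],"yaw",Ro.from_quat(st["eef_rot"]).as_matrix()[:,0].round(3))
for X in [(.565,-.07,.114),(.455,.009,.012),(.742,-.197,.042)]: print(proj(c,X))
E
```

```text
clock: 1.15
tool_pos: [0.3504, 0.2719, 0.3045]
eef_rot: [0.782, 0.623, -0.0, 0.0]
contact_force: [0.8, -0.4, 1.2]
opening: 0.998
clock: 2.15
tool_pos: [0.5602, -0.0616, 0.3038]
eef_rot: [0.782, 0.623, -0.0, -0.001]
contact_force: [-0.9, 0.4, 0.6]
opening: 1.0
[ 0.09  0.5  -0.11  1.63  0.06  1.01  1.31] [-0.8851071   0.38443797  0.60354597] [ 0.49176778 -0.04549167  0.4741532 ] yaw [0.224 0.975 0.   ]
[309.85094423 176.1436092 ]
[350.06845909  68.28082225]
[256.12554487 296.01759698]
```

View pics/w1.png

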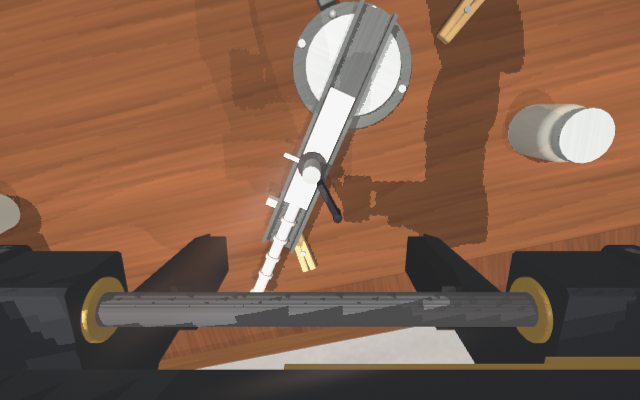

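The wrist view shows the base disc centred near (352,65), the plunger block at (328,5) and the post top at (312,174). The pointer is at (290,156), the mark clip at (272,203) and the lever tip at (338,219). The fingers are clear on both sides.

```bash
python3 - <<'E'
from h import *
d=np.load("w1.npz");c=(d["K"],d["R"],d["t"])
im=cv2.imread("pics/w1.png").astype(int)
hsv=cv2.cvtColor(im.astype(np.uint8),cv2.COLOR_BGR2HSV)
m=((hsv[...,1]<60)).astype(np.uint8)*255; m[235:]=0; m[:,:280]=0;m[:,425:]=0
cs,_=cv2.findContours(m,cv2.RETR_EXTERNAL,cv2.CHAIN_APPROX_NONE)
k=max(cs,key=cv2.contourArea)[:,0]
P=np.array([ray(c,u,v,.012)[:2] for u,v in k])
# robust circle r=.08
c0=np.array([.455,.009])
for _ in range(30):
    e=np.linalg.norm(P-c0,axis=1); w=abs(e-.08)<.006
    Q=P[w]; A=np.c_[2*Q,np.ones(len(Q))]; x=np.linalg.lstsq(A,(Q**2).sum(1),rcond=None)[0]; c0=x[:2]
print("base",c0,"r",np.sqrt(x[2]+c0@c0),w.sum())
pt=lambda u,v,z:ray(c,u,v,z)[:2]
f=lambda n,p:print(n,p.round(4),"rad",np.linalg.norm(p-c0).round(4),"ang",np.arctan2(*(p-c0)[::-1]).round(3))
f("block",pt(328,5,.03));f("post",pt(312,174,.114));f("ball?",pt(258,289,.042))
f("pointer",pt(290,156,.05));f("mark",pt(272,203,.05));f("lever",pt(338,219,.086))
p=pt(312,174,.114);l=pt(338,219,.086)-p;print("lever yaw",np.arctan2(l[1],l[0]),np.linalg.norm(l))
u=(p-c0)/np.linalg.norm(p-c0)
for n,q in [("pointer",(290,156)),("mark",(272,203))]: print(n,"along",(pt(*q,.05)-c0)@u)
E
python3 - <<'E'
import cv2
i=cv2.imread("pics/w1.png")[0:240,240:440]
cv2.imwrite("pics/w1c.png",cv2.resize(i,None,fx=2.5,fy=2.5,interpolation=cv2.INTER_CUBIC))
E
```

```text
base [0.45437624 0.01108305] r 0.07902830471458125 337
block [ 0.3796 -0.0052] rad 0.0765 ang -2.927
post [ 0.5631 -0.0671] rad 0.1339 ang -0.623
ball? [ 0.731 -0.191] rad 0.3426 ang -0.631
pointer [ 0.5459 -0.0936] rad 0.139 ang -0.852
mark [ 0.6029 -0.1334] rad 0.2072 ang -0.772
lever [ 0.6327 -0.0498] rad 0.1885 ang -0.329
lever yaw 0.24256734798419155 0.07170961464883632
pointer along 0.13537518557819367
mark along 0.20491921042541802
```

View pics/w1c.png

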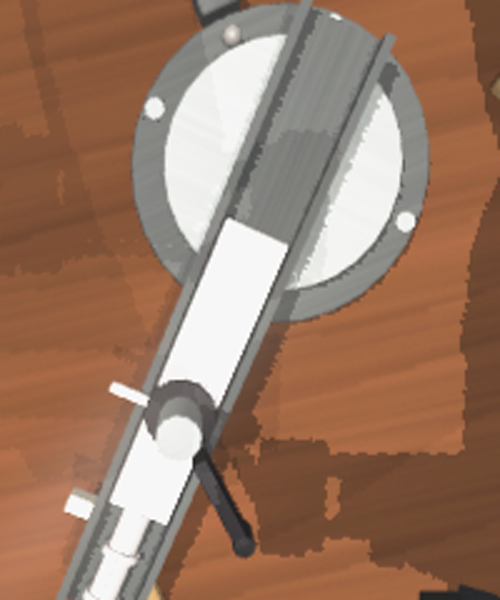

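Run:
```python
from h import *
d=np.load("w1.npz");c=(d["K"],d["R"],d["t"]);c0=np.array([.4544,.0111])
for n,x,y,z in [("s1",154,108,.013),("s2",405,222,.013),("s3",336,15,.013),("pin",232,35,.02),("blockmid",212,10,.03)]:
    p=ray(c,240+x/2.5,y/2.5,z)[:2]-c0;print(n,np.degrees(np.arctan2(p[1],p[0])).round(1),np.linalg.norm(p).round(4))
s=r.snapshot("top");ct=cam(s)
im=cv2.cvtColor(np.array(s["image"]),cv2.COLOR_RGB2GRAY)
for z in(.012,.02,.03):
  p=ray(ct,316.1,253.3,z)[:2]-c0;print("block top",np.degrees(np.arctan2(-p[1],-p[0])).round(1),np.linalg.norm(p))
p=ray(ct,270+188/4.6,115+433/4,.012);print(p)
```

```text
s1 -126.9 0.0723
s2 55.6 0.074
s3 146.8 0.0774
pin -170.0 0.0671
blockmid -165.5 0.0792
block top 10.3 0.0941909040352775
block top 10.5 0.09377016268068983
block top 10.7 0.0932454101496563
[0.45412908 0.00986923 0.012     ]
```

Three screws, the pin and the block all give a base yaw near 10.3° (0.18 rad), so the swing starts around -0.81. Lever yaw is 0.24, so a hand yaw of about 1.45 clears the fin. Descending and gripping.

```bash
python3 -m pendant '[[[0,0,-0.1],[-0.005,0.004,0.05],1],[[0,0,-0.1],[-0.005,0.004,0.1],1],[[0,0,-0.1],[-0.005,0.004,0.14],1],[[0,0,-0.1],[-0.005,0.004,0.17],1],[[0,0,-0.1],[-0.005,0.004,0.19],1],[[0,0,-0.1],[-0.005,0.004,0.205],1],[[0,0,-0.1],[-0.005,0.004,0.215],1],[[0,0,-0.1],[-0.005,0.004,0.225],1],[[0,0,-0.1],[-0.005,0.004,0.225],1]]' 30
python3 -m pendant '[[[0,0,0],[0,0,0],0.4],[[0,0,0],[0,0,0],0.4],[[0,0,0],[0,0,0],0.3],[[0,0,0],[0,0,0],0.3],[[0,0,0],[0,0,0],0.2],[[0,0,0],[0,0,0],0.2],[[0,0,0],[0,0,0],0.1],[[0,0,0],[0,0,0],0.1],[[0,0,0],[0,0,0],0.1],[[0,0,0],[0,0,0],0.1]]' 30
python3 - <<'E'
from h import *
st=r.get_state();s=r.snapshot("wrist");save(s,"w2");R=Ro.from_quat(st["eef_rot"]).as_matrix()
p=np.array(st["tool_pos"])-[.4544,.0111,0];print("yaw",np.arctan2(R[1,0],R[0,0]),"rad",np.hypot(*p[:2]),"ang",np.arctan2(p[1],p[0]))
E
```

```text
clock: 3.15
tool_pos: [0.5626, -0.0657, 0.0789]
eef_rot: [0.749, 0.662, -0.0, -0.001]
contact_force: [-0.1, -0.2, -0.0]
opening: 1.001
clock: 4.15
tool_pos: [0.5631, -0.0669, 0.0795]
eef_rot: [0.75, 0.662, -0.0, -0.0]
contact_force: [-0.8, -0.8, 0.5]
opening: 0.231
yaw 1.446776731249409 rad 0.13378468849804023 ang -0.6221957562126879
```

View pics/w2.png

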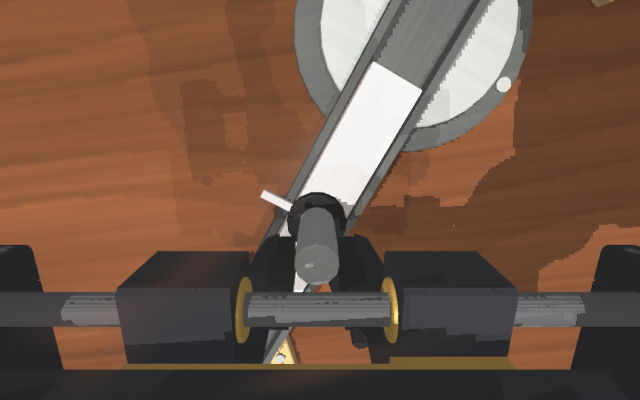

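The post is between the pads (opening 0.23, about 20 mm) and the lever is untouched behind the finger. Next, the swing arc in tool axes.

```bash
cat >> h.py <<'E'
C0=np.array([.4544,.0111])
def here():
    st=r.get_state();R=Ro.from_quat(st["eef_rot"]).as_matrix()
    p=np.array(st["tool_pos"]);q=p[:2]-C0
    return p,R,np.hypot(*q),np.arctan2(q[1],q[0]),np.arctan2(R[1,0],R[0,0])
def rows(targets):
    """targets (radius, angle, dyaw): prints wz, tx, ty"""
    p,R,*_=here()
    for ra,a,dy in targets:
        d=np.r_[C0+ra*np.array([np.cos(a),np.sin(a)]),p[2]]-p
        print((-dy)and round(-dy,3),(R.T@d).round(4))
E
python3 -c "
from h import *
rows([(.134,-.622+.08*k,.08*k) for k in range(1,12)])"
```

```text
-0.08 [ 0.0095  0.0049 -0.    ]
-0.16 [ 0.0195  0.0089 -0.    ]
-0.24 [ 0.0298  0.012  -0.    ]
-0.32 [ 0.0402  0.0144 -0.    ]
-0.4 [ 0.0508  0.0158 -0.    ]
-0.48 [ 0.0615  0.0164 -0.    ]
-0.56 [ 0.0722  0.0162 -0.    ]
-0.64 [ 0.0829  0.0151 -0.    ]
-0.72 [ 0.0934  0.0132 -0.    ]
-0.8 [ 0.1038  0.0104 -0.    ]
-0.88 [ 0.1139  0.0068 -0.    ]
```

```bash
python3 -m pendant '[[[0,0,-0.08],[0.0095,0.005,0],0.1],[[0,0,-0.16],[0.0195,0.009,0],0.1],[[0,0,-0.24],[0.03,0.012,0],0.1],[[0,0,-0.32],[0.04,0.0145,0],0.1],[[0,0,-0.4],[0.051,0.016,0],0.1],[[0,0,-0.48],[0.0615,0.0165,0],0.1],[[0,0,-0.56],[0.072,0.016,0],0.1],[[0,0,-0.64],[0.083,0.015,0],0.1],[[0,0,-0.64],[0.083,0.015,0],0.1]]'
python3 -c "
from h import *
print(here()[2:]);rows([(.134,-.622+.08*8+.04*k,.04*k) for k in range(0,7)]);print(r.get_state()['q'].round(2))"
```

```text
clock: 5.1
tool_pos: [0.5883, 0.015, 0.0795]
eef_rot: [0.502, 0.865, 0.0, -0.0]
contact_force: [-0.6, 2.1, 0.4]
opening: 0.233
(np.float64(0.1339853476351558), np.float64(0.029064132658869802), np.float64(2.088872651099713))
-0.0 [-0.0013 -0.0007 -0.    ]
-0.04 [0.0034 0.0018 0.    ]
-0.08 [0.0083 0.0041 0.    ]
-0.12 [0.0132 0.0062 0.    ]
-0.16 [0.0182 0.008  0.    ]
-0.2 [0.0233 0.0097 0.    ]
-0.24 [0.0285 0.0112 0.    ]
[ 0.04  0.83 -0.25  1.78  0.34  0.57  1.67]
```

```bash
python3 -m pendant '[[[0,0,-0.03],[0.004,0.002,0],0.1],[[0,0,-0.06],[0.0075,0.0038,0],0.1]]'|grep -v eef
python3 -m pendant '[[[0,0,-0.04],[0.0049,0.0023,0],0.1],[[0,0,-0.04],[0.0049,0.0023,0],0.1]]' |grep -v eef
python3 -m pendant '[[[0,0,-0.04],[0.0049,0.0023,0],0.1],[[0,0,-0.04],[0.0049,0.0023,0],0.1]]' |grep -v eef
python3 -c "
from h import *
print(here()[2:])"
```

```text
clock: 5.3
tool_pos: [0.588, 0.0209, 0.0795]
contact_force: [-0.4, -2.1, 0.8]
opening: 0.236
clock: 5.5
tool_pos: [0.587, 0.0299, 0.0795]
contact_force: [-0.7, 1.3, -0.1]
opening: 0.235
clock: 5.7
tool_pos: [0.5861, 0.0347, 0.0795]
contact_force: [0.5, 0.8, -0.7]
opening: 0.237
(np.float64(0.13380216211493157), np.float64(0.17711800621703458), np.float64(2.229728638942893))
```

Angle is now 0.177, close to the expected detent at 0.18. I'll feel for the detent with small steps in each direction.

```bash
cat > f.py <<'E'
from h import *
F=[]
for i in range(4):
    r.snapshot("top");F.append(np.r_[r.get_state()["contact_force"]])
F=np.mean(F,0);a=here();t=np.array([-np.sin(a[3]),np.cos(a[3])]);n=np.array([np.cos(a[3]),np.sin(a[3])])
print("rad %.4f ang %.4f yaw %.3f Ft %.2f Fr %.2f"%(a[2],a[3],a[4],F[:2]@t,F[:2]@n))
E
python3 f.py
python3 -m pendant '[[[0,0,-0.025],[0.003,0.0014,0],0.1],[[0,0,-0.025],[0.003,0.0014,0],0.1]]' >/dev/null; python3 f.py
python3 -m pendant '[[[0,0,-0.025],[0.003,0.0014,0],0.1],[[0,0,-0.025],[0.003,0.0014,0],0.1]]' >/dev/null; python3 f.py
```

```text
rad 0.1339 ang 0.1695 yaw 2.227 Ft 1.27 Fr 0.36
rad 0.1335 ang 0.1897 yaw 2.252 Ft 0.47 Fr 0.20
rad 0.1333 ang 0.2119 yaw 2.277 Ft -1.18 Fr 0.06
```

```bash
python3 -m pendant '[[[0,0,-0.025],[0.003,0.0014,0],0.1],[[0,0,-0.025],[0.003,0.0014,0],0.1]]' >/dev/null; python3 f.py
python3 - <<'E'
from h import *
s=r.snapshot("top");save(s,"top2");im=cv2.cvtColor(np.array(s["image"]),cv2.COLOR_RGB2BGR)
cv2.imwrite("pics/crop2.png",cv2.resize(im[110:265,250:360],None,fx=5,fy=3.8,interpolation=cv2.INTER_CUBIC)[:600,:])
st=r.get_state();s=r.snapshot("wrist");save(s,"w3");c=wcam(s,st);np.savez("w3.npz",K=c[0],R=c[1],t=c[2])
E
```

```text
rad 0.1330 ang 0.2223 yaw 2.301 Ft -5.16 Fr 0.48
```

View pics/w3.png

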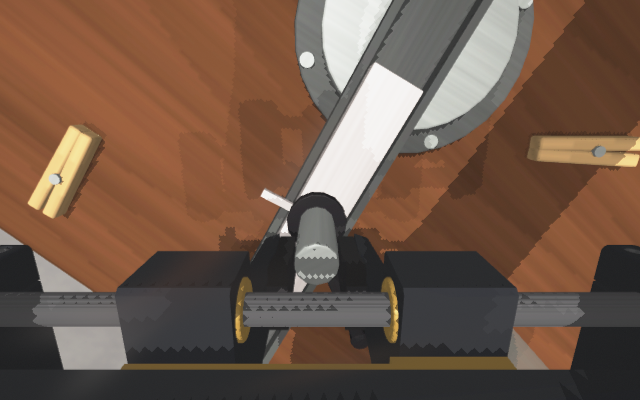

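Past about 0.21 the tangential force jumps to -5 N, which is the far bump, so the detent sits around 0.195. The view relative to the hand hasn't changed and the lever is untouched. Easing back to the middle of the notch.

```bash
python3 -m pendant '[[[0,0,0.02],[-0.0028,-0.0016,0],0.1],[[0,0,0.02],[-0.0028,-0.0016,0],0.1]]' >/dev/null; python3 f.py
python3 -m pendant '[[[0,0,0.02],[-0.0023,-0.0013,0],0.1],[[0,0,0.02],[-0.0023,-0.0013,0],0.1]]' >/dev/null; python3 f.py
python3 -m pendant '[[[0,0,0],[-0.0014,-0.0008,0],0.1],[[0,0,0],[-0.0014,-0.0008,0],0.1]]' >/dev/null; python3 f.py
```

```text
rad 0.1330 ang 0.2128 yaw 2.282 Ft -2.79 Fr -0.37
rad 0.1332 ang 0.2012 yaw 2.263 Ft 0.59 Fr -0.41
rad 0.1332 ang 0.1828 yaw 2.262 Ft 0.54 Fr -0.30
```

View pics/crop2.png

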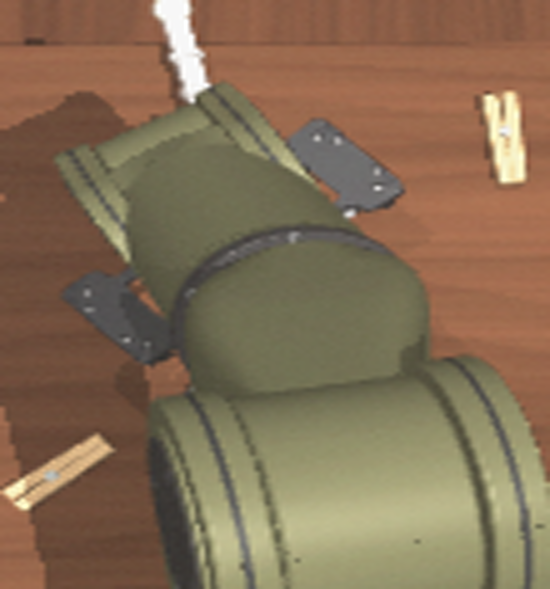

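Moving back through 0.20 to 0.183 only shows friction, so the turntable is in the detent's free play (about 0.18 to 0.205). Now pulling the rod out about 67 mm along the rail direction (0.185).

```bash
python3 -m pendant '[[[0,0,0],[-0.0035,0.0075,0],0.1],[[0,0,0],[-0.0075,0.015,0],0.1],[[0,0,0],[-0.0115,0.0225,0],0.1],[[0,0,0],[-0.0155,0.03,0],0.1],[[0,0,0],[-0.0195,0.0375,0],0.1],[[0,0,0],[-0.0235,0.045,0],0.1],[[0,0,0],[-0.0275,0.0525,0],0.1],[[0,0,0],[-0.0315,0.06,0],0.1],[[0,0,0],[-0.0315,0.06,0],0.1]]'|grep -v eef; python3 f.py
python3 - <<'E'
from h import *
st=r.get_state();s=r.snapshot("wrist");save(s,"w4");c=wcam(s,st);np.savez("w4.npz",K=c[0],R=c[1],t=c[2])
im=cv2.imread("pics/w4.png");cv2.imwrite("pics/w4c.png",cv2.resize(im[100:300,200:440],None,fx=3,fy=3,interpolation=cv2.INTER_CUBIC))
E
```

```text
clock: 9.3
tool_pos: [0.6532, 0.0498, 0.0795]
contact_force: [-1.2, -1.6, 1.6]
opening: 0.235
rad 0.2008 ang 0.1922 yaw 2.262 Ft -0.40 Fr -0.80
```

View pics/w4c.png

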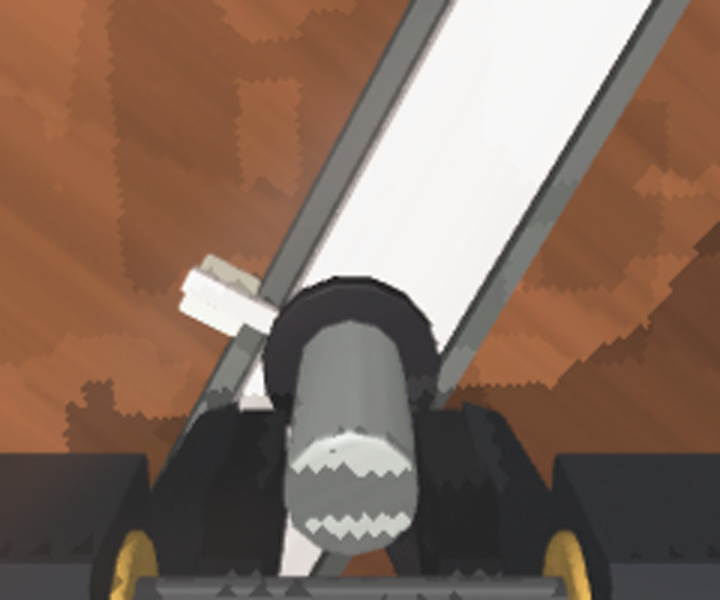

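The pointer is lying over the white marker at crop (180-275, 255-335). I need a closer zoom to judge how level they are.

Run:
```python
from h import *
im=cv2.imread("pics/w4.png");g=im[180:216,254:302]
print(im[182:214:1,:,:].mean(2).astype(int)[:,258:290:2])
cv2.imwrite("pics/w4d.png",cv2.resize(g,None,fx=14,fy=14,interpolation=cv2.INTER_NEAREST))
```

```text
[[ 98  98  99 100 101 101 102 102 103 103 104 103 103 104 106 106]
 [ 98  99  99 100 101 102 103 102 102 103 104 104 103 104 105 105]
 [ 98  99  99  99 101 105 124 103 103 104 107 106 104 105 105 107]
 [ 99 100 100 101 101 128 181 124 103 104 114 113 105 112 104 112]
 [ 99 100 100 101 102 175 185 181 125 107 114 114 106 114 106 113]
 [ 98  99 101 103 106 194 185 185 181 126 114 114 113 114 113 112]
 [ 98 100 101 112 124 188 183 186 186 168 125 114 114 114 114 111]
 [ 97 100 105 162 158 184 158 187 186 186 166 124 114 114 113 108]
 [ 98 102 123 234 182 163 160 187 187 186 186 163 126 109 113 100]
 [ 96 108 155 246 234 182 162 183 188 187 186 187 168 104 108  88]
 [ 97 108 206 246 246 234 182 152 186 188 187 187 187 162  97  85]
 [ 99 108 243 246 246 246 233 166 178 184 179 183 187 188 133  90]
 [105 121 246 246 246 246 246 234 183 162 156 159 188 188 151 104]
 [105 153 246 246 246 240 246 246 234 174 163 156 184 188 123 116]
 [105 180 246 241 246 239 241 246 246 213 175 161 160 188  97 116]
 [103 118 241 240 240 239 240 246 246 240 214 173 160 183  95 115]
 [104 109 243 241 240 240 24
[... 344 characters left out ...]
 241 241 241 241 241 241 240]
 [104 109 238 244 244 244 245 245 244 242 241 241 241 242 241 241]
 [103 104 109 238 245 244 244 245 245 244 242 241 241 241 242 242]
 [103 104 104 108 239 244 244 245 245 245 244 241 242 242 242 242]
 [105 104 104 104 109 239 244 244 245 245 245 235 237 242 242 242]
 [106 104 104 103 104 109 239 244 244 245 245 208 137 238 242 242]
 [109 106 103 104 103 103 108 239 243 245 244 125 113 158 238 242]
 [110 108 104 103 103 102 102 110 229 243 241 113 112 112 159 237]
 [111 110 107 103 103 103 102 102 109 227 229 112 112 112 111 131]
 [112 111 109 105 102 102 101 101 101 101 123 112 112 112 109  86]
 [111 111 110 107 104 101 101 101 101  90 105 112 112 112 103  95]]
```

View pics/w4d.png

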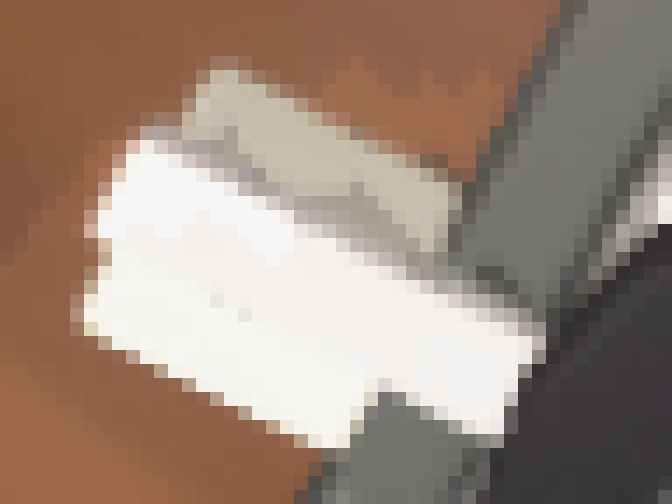

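Run:
```python
from h import *
d=np.load("w4.npz");c=(d["K"],d["R"],d["t"]);print("cam",-c[1].T@c[2])
p,R,ra,an,yw=here()
for psi in(.18,.19):
  u=np.array([np.cos(psi),np.sin(psi)])
  L=lambda x,y,z:((ray(c,254+x/14-.5,180+y/14-.5,z)[:2]-p[:2])@u*1000).round(1)
  print(psi,"ptr upper",L(150,130,.05),L(545,345,.05),"ptr lower",L(100,250,.05),L(495,435,.05))
  for z in(.05,.048,.045): print(z,"mk outer",L(80,320,z),L(325,445,z))
  for z in(.048,.04,.035,.03): print(z,"beige inner edge",L(215,65,z),L(450,190,z))
```

```text
cam [0.59710424 0.00533544 0.24973257]
0.18 ptr upper -0.5 -0.2 ptr lower 5.7 4.7
0.05 mk outer 9.2 9.0
0.048 mk outer 9.9 9.7
0.045 mk outer 10.9 10.8
0.048 beige inner edge -4.1 -4.1
0.04 beige inner edge -1.8 -1.8
0.035 beige inner edge -0.4 -0.4
0.03 beige inner edge 1.0 1.0
0.19 ptr upper -0.9 -0.4 ptr lower 5.3 4.6
0.05 mk outer 8.8 8.8
0.048 mk outer 9.5 9.5
0.045 mk outer 10.6 10.5
0.048 beige inner edge -4.4 -4.3
0.04 beige inner edge -2.2 -2.1
0.035 beige inner edge -0.7 -0.6
0.03 beige inner edge 0.7 0.8
```

Run:
```python
from h import *
d=np.load("w1.npz");c=(d["K"],d["R"],d["t"]);im=cv2.imread("pics/w1.png").min(2).astype(int)
u=np.array([np.cos(-.624),np.sin(-.624)])
print(im[148:164,280:298]);print(im[194:212,262:282])
def cen(x0,x1,y0,y1,th):
    w=np.clip(im[y0:y1,x0:x1]-th,0,None);Y,X=np.mgrid[y0:y1,x0:x1];return (w*X).sum()/w.sum(),(w*Y).sum()/w.sum()
a=cen(281,298,150,162,150);b=cen(262,280,195,211,150);print(a,b)
for zp,zm in[(.05,.05),(.05,.048),(.052,.048),(.05,.045)]:
    print(zp,zm,((ray(c,*b,zm)-ray(c,*a,zp))[:2]@u).round(4))
```

```text
[[ 72  71  73  73  73  73  75  76  77  78  78  79  79  79  76  76  76  77]
 [ 72  72  74  74  74  75  76  76  76  77  77  79  77  77  75  76  78  78]
 [ 73  74  74  74  74  74  75  76  75  76  76  77  78  75  76  78  79  79]
 [ 72  73  73  71  73  73  74  74  76  77  77  78  79  77  78  78  79  82]
 [ 70  71  71  72  82 121 108  87  80  77  78  79  80  78  78  79  80  91]
 [ 70  71  73  76 126 231 218 187 151 102  81  78  76  78  79  80  84 107]
 [ 71  72  73  94 204 247 247 247 244 209 152 101  81  79  80  82  90 130]
 [ 71  72  73 126 243 247 247 247 247 247 244 209 155 129  91  85  93 138]
 [ 72  73  73 120 238 247 247 247 247 247 247 247 245 235 189 154 113 123]
 [ 74  75  76  76  86 153 238 247 247 247 247 247 247 247 247 245 213 160]
 [ 74  75  77  77  78  79  88 154 238 247 247 247 247 247 247 247 247 245]
 [ 75  76  76  78  79  80  80  81  82  91 152 237 247 247 247 247 247 247]
 [ 76  76  77  78  79  80  81  83  83  84  82  91 152 237 247 247 247 247]
 [ 77  77  78  79  81  82  82  84  84  82  83  84  83  90 137 223 240 246]
 [ 78  79  80  81  82  83  84  84  81  83  84  84 
[... 1131 characters left out ...]
 96  96  96  96  96 100 144 236 247 247 247 246 147 148 147 141
  105 106]
 [ 96  96  96  95  96  96  95  94  92  88  93 156 235 152 146 146 145 130
  105 109]
 [ 96  96  95  94  95  94  94  93  89  87  85  85  94 133 145 145 140 112
  105 104]
 [ 94  95  95  95  94  94  93  92  88  85  85  86 109 145 145 144 128 104
  103 104]
 [ 95  94  94  94  94  94  93  88  88  85  84  91 132 145 145 139 110 104
  103 109]
 [ 95  94  93  93  94  93  92  88  87  84  83  96 144 144 142 129 103 102
  103 115]]
(np.float64(290.7406325197662), np.float64(157.01065658301823)) (np.float64(271.2404225352113), np.float64(202.27042253521128))
0.05 0.05 0.0681
0.05 0.048 0.0688
0.052 0.048 0.0691
0.05 0.045 0.0698
```

The two views put the remaining pull at 1.8 to 3.0 mm. I'll move +2.3 mm, then turn the hand clockwise about the post.

```bash
python3 -m pendant '[[[0,0,0],[-0.0011,0.002,0],0.1],[[0,0,0],[-0.0011,0.002,0],0.1]]' 40 >/dev/null; python3 f.py
python3 -m pendant '[[[0,0,0.1],[0,0,0],0.1],[[0,0,0.2],[0,0,0],0.1],[[0,0,0.3],[0,0,0],0.1],[[0,0,0.4],[0,0,0],0.1],[[0,0,0.5],[0,0,0],0.1],[[0,0,0.6],[0,0,0],0.1],[[0,0,0.7],[0,0,0],0.1],[[0,0,0.8],[0,0,0],0.1]]'|grep -v eef; python3 f.py
python3 -c "
from h import *
st=r.get_state();print(st['moment'],st['q'].round(2))"
```

```text
rad 0.2031 ang 0.1924 yaw 2.262 Ft 0.32 Fr -1.41
clock: 10.75
tool_pos: [0.6537, 0.05, 0.0795]
contact_force: [-2.7, 0.0, 0.7]
opening: 0.23
rad 0.2031 ang 0.1923 yaw 1.465 Ft 1.40 Fr -2.00
[0.04017982 0.42025453 0.01800077] [-0.1   0.89 -0.1   1.57  0.12  0.68  1.21]
```

```bash
python3 -m pendant '[[[0,0,0.08],[0,0,0],0.1],[[0,0,0.16],[0,0,0],0.1],[[0,0,0.24],[0,0,0],0.1],[[0,0,0.32],[0,0,0],0.1],[[0,0,0.4],[0,0,0],0.1],[[0,0,0.4],[0,0,0],0.1]]'|grep -v eef; python3 f.py
python3 - <<'E'
from h import *
st=r.get_state();s=r.snapshot("wrist");save(s,"w5");c=wcam(s,st);np.savez("w5.npz",K=c[0],R=c[1],t=c[2])
print(st['moment']);im=cv2.imread("pics/w5.png");cv2.imwrite("pics/w5c.png",cv2.resize(im[100:380,180:460],None,fx=2.1,fy=2.1,interpolation=cv2.INTER_CUBIC))
E
```

```text
clock: 11.55
tool_pos: [0.654, 0.0499, 0.0795]
contact_force: [-1.4, 1.0, -0.2]
opening: 0.228
rad 0.2033 ang 0.1914 yaw 1.064 Ft 0.26 Fr -1.47
[ 0.03769535  0.29343731 -0.03558821]
```

View pics/w5c.png

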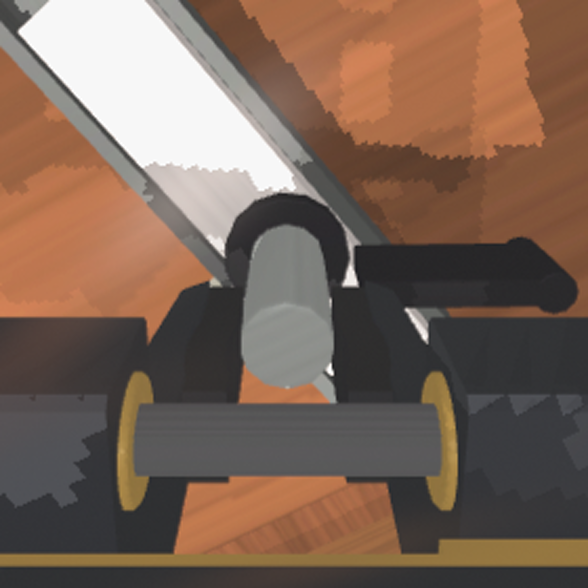

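One look left. The lever's apparent direction needs checking by projection, so I'll compare the expected fin-tip pixels for several lever angles.

Run:
```python
from h import *
for f,ps in (("w4.npz",.19),("w5.npz",.19)):
  d=np.load(f);c=(d["K"],d["R"],d["t"])
  p=here()[0][:2]
  cr=lambda X:((proj(c,X)-[180,100])*2.1).round(0)
  print(f,"post foot",cr([*p,.05]),"top",cr([*p,.114]))
  if f=="w5.npz":
   for a in(.9,.7,.5,.3,.1,0):
    e=np.array([np.cos(ps+a),np.sin(ps+a)])
    print(a,[list(cr([*(p+e*rr),z])) for rr,z in((.02,.056),(.02,.086),(.076,.056),(.07,.086),(.076,.086))])
   R=here()[1];T=here()[0]
   for x in(.011,.0285):
     for y in(-.009,.009): print("finger tip corner",x,y,cr(T+R@[x,y,.008]),"20 up",cr(T+R@[x,y,-.012]))
```

```text
w4.npz post foot [280. 252.] top [278. 351.]
w5.npz post foot [286. 247.] top [285. 344.]
0.9 [[np.float64(352.0), np.float64(252.0)], [np.float64(362.0), np.float64(292.0)], [np.float64(537.0), np.float64(248.0)], [np.float64(555.0), np.float64(287.0)], [np.float64(579.0), np.float64(286.0)]]
0.7 [[np.float64(350.0), np.float64(265.0)], [np.float64(361.0), np.float64(306.0)], [np.float64(529.0), np.float64(294.0)], [np.float64(546.0), np.float64(336.0)], [np.float64(568.0), np.float64(339.0)]]
0.5 [[np.float64(347.0), np.float64(276.0)], [np.float64(356.0), np.float64(319.0)], [np.float64(511.0), np.float64(337.0)], [np.float64(527.0), np.float64(381.0)], [np.float64(546.0), np.float64(388.0)]]
0.3 [[np.float64(340.0), np.float64(287.0)], [np.float64(349.0), np.float64(332.0)], [np.float64(486.0), np.float64(376.0)], [np.float64(499.0), np.float64(421.0)], [np.float64(516.0), np.float64(432.0)]]
0.1 [[np.float64(332.0), np.float64(297.0)], [np.float64(339.0), np.float64(342.0)], [np.float64(453.0), np.float64(408.0)], [np.float64(465.0), np.float64(456.0)], [np.float64(479.0), np.float64(468.0)]]
0 [[np.float64(327.0), np.float64(301.0)], [np.float64(334.0), np.float64(347.0)], [np.float64(435.0), np.float64(422.0)], [np.float64(445.0), np.float64(470.0)], [np.float64(458.0), np.float64(484.0)]]
finger tip corner 0.011 -0.009 [325. 243.] 20 up [330. 269.]
finger tip corner 0.011 0.009 [324. 303.] 20 up [328. 335.]
finger tip corner 0.0285 -0.009 [388. 243.] 20 up [400. 269.]
finger tip corner 0.0285 0.009 [386. 303.] 20 up [397. 335.]
```

The fin tip at crop (555,290) matches a lever angle of 0.9 from the rod. So the lever hasn't moved and the finger must have passed above it. I'll find the true fingertip height from the finger separation in the open-jaw picture.

Run:
```python
from h import *
s=r.snapshot("wrist");K=np.array(s["mtx"]);T=np.array(s["T_tool_cam"]);print(K[0,0],K[:2,2],T.round(3))
for z in(.008,-.005,-.02,-.03,-.04):
  o=[]
  for x in(-.044,.044):
    for y in(-.009,0,.009):
      q=np.linalg.inv(T)@[x,y,z,1];q=K@q[:3];o.append((q[:2]/q[2]).round(0))
  print(z,*o)
im=cv2.imread("pics/w1.png").max(2)
for y in(225,232,238,245,255,265,275,285): print(y,np.where(np.diff((im[y]<75).astype(int))!=0)[0])
```

```text
323.84448846874676 [316.37661521 197.3121197 ] [[ 1.    -0.    -0.     0.   ]
 [ 0.     0.962  0.273 -0.071]
 [-0.    -0.273  0.962 -0.17 ]
 [ 0.     0.     0.     1.   ]]
0.008 [240. 215.] [241. 230.] [242. 244.] [392. 215.] [391. 230.] [390. 244.]
-0.005 [235. 223.] [236. 239.] [237. 254.] [397. 223.] [396. 239.] [395. 254.]
-0.02 [228. 234.] [229. 250.] [230. 267.] [404. 234.] [403. 250.] [402. 266.]
-0.03 [222. 242.] [224. 260.] [225. 276.] [410. 242.] [408. 259.] [407. 276.]
-0.04 [216. 251.] [217. 270.] [219. 288.] [416. 251.] [414. 270.] [413. 288.]
225 []
232 []
238 [194 212 407 438]
245 [ 27 186 207 406 446 606 634]
255 [120 174 201 223 226 405 458 511]
265 [122 163 200 201 227 405 469 509]
275 [124 151 224 407 481 508]
285 [ 92 121 126 139 219 412 493 506 510 540]
```

Finger separation and row both put the tips about 20 mm *behind* the TCP, not 8 mm ahead. They are therefore at z ≈ 0.100, above the fin, which fits it being unmoved. I'll turn the hand back CCW, then slide down the post with a light grip, watching the force.

```bash
python3 -m pendant '[[[0,0,-0.12],[0,0,0],0.1],[[0,0,-0.24],[0,0,0],0.1],[[0,0,-0.36],[0,0,0],0.1],[[0,0,-0.48],[0,0,0],0.1],[[0,0,-0.6],[0,0,0],0.1],[[0,0,-0.72],[0,0,0],0.1],[[0,0,-0.84],[0,0,0],0.1],[[0,0,-0.96],[0,0,0],0.1],[[0,0,-1.08],[0,0,0],0.1],[[0,0,-1.2],[0,0,0],0.1]]'|grep -v eef; python3 f.py
python3 -m pendant '[[[0,0,0],[0,0,0],0.1],[[0,0,0],[0,0,0.002],0.1],[[0,0,0],[0,0,0.004],0.1],[[0,0,0],[0,0,0.006],0.1],[[0,0,0],[0,0,0.008],0.1]]' 10|grep -v eef; python3 f.py
```

```text
clock: 12.85
tool_pos: [0.654, 0.0486, 0.0795]
contact_force: [-0.9, -1.4, 0.2]
opening: 0.235
rad 0.2031 ang 0.1875 yaw 2.259 Ft -1.16 Fr -1.75
clock: 13.55
tool_pos: [0.6575, 0.0511, 0.0749]
contact_force: [-1.3, -0.4, 15.9]
opening: 0.245
rad 0.2068 ang 0.1943 yaw 2.261 Ft 0.08 Fr -1.55
```

```bash
cat > g.py <<'E'
from h import *
F=[];M=[]
for i in range(3):
    s=r.snapshot("wrist");x=r.get_state();F.append(x["contact_force"]);M.append(x["moment"])
R=Ro.from_quat(x["eef_rot"]).as_matrix();print("pos",x["tool_pos"].round(4),"z axis",R[:,2].round(3),"F",np.mean(F,0).round(1),"M",np.mean(M,0).round(2),"op",round(x["opening"],3),"clk",x["clock"])
save(s,"w_last")
im=np.array(s["image"]).astype(int)
# hub (dark) row profile, post columns
g=im.max(2); print("post col edges row 225..250:")
for y in(225,235,245,255): print(y,g[y,280:360:4])
E
python3 g.py; python3 -c "
from h import *
im=cv2.imread('pics/w4.png').max(2)
for y in(225,235,245,255): print(y,im[y,280:360:4])"
```

```text
pos [0.6573 0.0511 0.0747] z axis [ 0.008  0.002 -1.   ] F [-0.4 -0.2 13.3] M [-0.01  0.22 -0.01] op 0.243 clk 13.9
post col edges row 225..250:
225 [ 92 240  50  51  52 120 128 130 133 133 131 126 125 116  49  50  50 120
 120 139]
235 [199 196 191  36  38 125 131 133 133 134 132 125 124 116  98  56  56  78
  84  49]
245 [ 36  37  44  42 125 129 133 133 138 131 134 122 126 117 111  41  44  44
  43  43]
255 [ 38  38  45  36 126 190 200 185 182 200 199 197 199 199 138  38  44  44
  44  44]
225 [ 97 245  53  55  54 128 135 139 140 140 137 133 129 122  56  57  55 126
 127 147]
235 [214 207 202  38  38 132 139 140 140 142 137 132 131 121  75  47  69  84
  87  53]
245 [ 38  39  46  46 150 136 137 168 223 240 224 168 139 123 114  46  45  46
  46  45]
255 [ 40  41  42  39 125 207 209 136 190 198 207 208 210 211 191  40  47  47
  47  46]
```

The hand is pressing at 13 N, and the side drift is arm compliance. To tell pad friction from a hard stop, I'll lower the grip to 4 N and see whether it slides.

```bash
python3 -m pendant '[[[0,0,0],[0,0,0],0.1],[[0,0,0],[0,0,0],0.1],[[0,0,0],[0,0,0],0.1]]' 4|grep -v eef; python3 g.py|head -1;python3 f.py
```

```text
clock: 14.2
tool_pos: [0.6555, 0.0509, 0.073]
contact_force: [-0.5, 0.2, 7.3]
opening: 0.248
pos [0.6556 0.0509 0.073 ] z axis [ 0.004  0.001 -1.   ] F [-1.5 -0.5  6.3] M [0.09 0.25 0.04] op 0.248 clk 14.35
rad 0.2050 ang 0.1951 yaw 2.261 Ft 0.31 Fr -1.20
```

Force fell in step with the grip, so it's friction (μ ≈ 0.8) and not a hard stop. I'll keep sliding down at 4 N in guarded steps.

```bash
python3 -m pendant '[[[0,0,0],[0,0,0.002],0.1],[[0,0,0],[0,0,0.004],0.1],[[0,0,0],[0,0,0.006],0.1]]' 4|grep -v eef
python3 -m pendant '[[[0,0,0],[0,0,0.002],0.1],[[0,0,0],[0,0,0.004],0.1],[[0,0,0],[0,0,0.006],0.1]]' |grep -v eef;python3 f.py; python3 g.py
```

```text
clock: 14.85
tool_pos: [0.6555, 0.0511, 0.0668]
contact_force: [-1.7, 0.6, 6.2]
opening: 0.248
clock: 15.15
tool_pos: [0.6555, 0.0511, 0.0608]
contact_force: [-0.5, 0.5, 6.3]
opening: 0.253
rad 0.2046 ang 0.1957 yaw 2.262 Ft 0.52 Fr -1.19
pos [0.655  0.0507 0.0605] z axis [ 0.003  0.001 -1.   ] F [-1.   0.3  5.9] M [ 0.14  0.25 -0.02] op 0.249 clk 15.5
post col edges row 225..250:
225 [ 79 103  49  48  48 115 119 123 125 126 124 118 118 110  46  47  48  46
  99  99]
235 [146 140  33  33  48 118 123 126 125 126 124 118 118 111  98  33  34  46
  73  46]
245 [ 35  34  41  40 116 121 125 126 126 127 126 118 118 111 107  36  41  41
  41  40]
255 [ 36  36  41  35 119 123 125  99 139 138 138 123 119 114 107  62  41  41
  40  41]
```

```bash
python3 -m pendant '[[[0,0,0],[0,0,0.002],0.1],[[0,0,0],[0,0,0.004],0.1]]' 4|grep -v eef
python3 -m pendant '[[[0,0,0],[0,0,0.002],0.1],[[0,0,0],[0,0,0.004],0.1]]' |grep -v eef;python3 f.py
python3 - <<'E'
from h import *
st=r.get_state();s=r.snapshot("wrist");save(s,"w6");c=wcam(s,st);np.savez("w6.npz",K=c[0],R=c[1],t=c[2])
im=cv2.imread("pics/w6.png").max(2)
p=here()[0][:2];print("pred post foot",proj(c,[*p,.05]),"top",proj(c,[*p,.114]))
hb=im[170:235,270:365]
for y in range(178,240,6): print(y,np.where(np.diff((im[y,250:400]<75).astype(int))!=0)[0]+250)
E
```

```text
clock: 15.7
tool_pos: [0.6552, 0.0507, 0.0566]
contact_force: [-1.7, 1.1, 5.9]
opening: 0.248
clock: 15.9
tool_pos: [0.6552, 0.0507, 0.0525]
contact_force: [-0.2, 0.4, 4.9]
opening: 0.245
rad 0.2041 ang 0.1943 yaw 2.262 Ft 0.85 Fr -1.11
pred post foot [315.39142555 232.76290622] top [314.63427933 296.58013   ]
178 [380 383]
184 [377 379]
190 [373 376]
196 [295 296 310 314 369 372]
202 [296 336 365 368]
208 [289 342 362 365]
214 [286 311 322 346 358 361]
220 [282 283 284 301 331 348 354 357]
226 [266 268 278 279 282 297 335 350 351 353]
232 [264 265 268 270 273 275 282 296 336 357 359 360]
238 [260 295 337 368]
```

Fingertips are now at about z = 0.073. The post slipped roughly 3 mm inward in the pads, which I'll correct by vision later. Gripping firmly and turning clockwise.

```bash
python3 -m pendant '[[[0,0,0],[0,0,0],0.1],[[0,0,0],[0,0,0],0.1],[[0,0,0.1],[0,0,0],0.1],[[0,0,0.2],[0,0,0],0.1],[[0,0,0.3],[0,0,0],0.1],[[0,0,0.4],[0,0,0],0.1],[[0,0,0.5],[0,0,0],0.1],[[0,0,0.6],[0,0,0],0.1]]' 40|grep -v eef; python3 f.py
python3 -m pendant '[[[0,0,0.08],[0,0,0],0.1],[[0,0,0.16],[0,0,0],0.1],[[0,0,0.24],[0,0,0],0.1],[[0,0,0.32],[0,0,0],0.1],[[0,0,0.4],[0,0,0],0.1],[[0,0,0.4],[0,0,0],0.1]]'|grep -v eef; python3 f.py
python3 - <<'E'
from h import *
st=r.get_state();s=r.snapshot("wrist");save(s,"w7");c=wcam(s,st);np.savez("w7.npz",K=c[0],R=c[1],t=c[2])
print(st["moment"].round(3))
E
```

```text
clock: 16.95
tool_pos: [0.6548, 0.0491, 0.0522]
contact_force: [-0.4, -0.8, 6.1]
opening: 0.236
rad 0.2040 ang 0.1887 yaw 1.662 Ft -1.01 Fr -0.81
clock: 17.75
tool_pos: [0.6544, 0.0492, 0.0522]
contact_force: [-1.6, -0.1, 6.8]
opening: 0.233
rad 0.2036 ang 0.1880 yaw 1.261 Ft -0.57 Fr -1.64
[-0.214  0.281 -0.001]
```

```bash
cat > lev.py <<'E'
import sys
from h import *
n=sys.argv[1];d=np.load(n+".npz");c=(d["K"],d["R"],d["t"]);im=cv2.imread(f"pics/{n}.png").max(2).astype(int)
p=here()[0][:2];ps=.188
print("yaw rel",here()[4]-ps)
for a in np.arange(1.0,-.15,-.1):
    o=[]
    for z in(.06,.07,.083):
      for rr in(.035,.045,.055,.065,.072):
        e=np.array([np.cos(ps+a),np.sin(ps+a)])*rr
        u,v=proj(c,[*(p+e),z]).round().astype(int)
        o.append(im[v,u] if 0<=u<640 and 0<=v<400 else -1)
    print(round(a,1),o, proj(c,[*(p+np.array([np.cos(ps+a),np.sin(ps+a)])*.07),.086]).round())
E
python3 lev.py w7
```

```text
yaw rel 1.0734438191191924
1.0 [np.int64(71), np.int64(87), np.int64(87), np.int64(96), np.int64(92), np.int64(80), np.int64(42), np.int64(42), np.int64(41), np.int64(41), np.int64(45), np.int64(41), np.int64(42), np.int64(40), np.int64(41)] [464. 273.]
0.9 [np.int64(57), np.int64(41), np.int64(41), np.int64(40), np.int64(41), np.int64(74), np.int64(42), np.int64(41), np.int64(42), np.int64(41), np.int64(45), np.int64(41), np.int64(38), np.int64(41), np.int64(39)] [461. 286.]
0.8 [np.int64(38), np.int64(40), np.int64(41), np.int64(41), np.int64(41), np.int64(39), np.int64(41), np.int64(41), np.int64(42), np.int64(42), np.int64(113), np.int64(42), np.int64(65), np.int64(62), np.int64(68)] [456. 299.]
0.7 [np.int64(39), np.int64(45), np.int64(41), np.int64(39), np.int64(42), np.int64(39), np.int64(46), np.int64(41), np.int64(64), np.int64(65), np.int64(134), np.int64(45), np.int64(70), np.int64(70), np.int64(70)] [450. 311.]
0.6 [np.int64(39), np.int64(46), np.int64(41), np.int64(65), np.int64(64), np.int64(38), np.int64(149), np.int64(61), np.int64(70), np.int64(70), np.int64(39), np.
[... 976 characters left out ...]
 358.]
0.1 [np.int64(40), np.int64(101), np.int64(68), np.int64(65), np.int64(42), np.int64(84), np.int64(67), np.int64(67), np.int64(38), np.int64(42), np.int64(69), np.int64(38), np.int64(37), np.int64(46), np.int64(110)] [392. 365.]
0.0 [np.int64(40), np.int64(88), np.int64(68), np.int64(36), np.int64(37), np.int64(67), np.int64(68), np.int64(63), np.int64(38), np.int64(45), np.int64(68), np.int64(140), np.int64(113), np.int64(47), np.int64(86)] [380. 371.]
-0.1 [np.int64(66), np.int64(66), np.int64(67), np.int64(144), np.int64(123), np.int64(66), np.int64(68), np.int64(146), np.int64(122), np.int64(115), np.int64(68), np.int64(145), np.int64(117), np.int64(109), np.int64(38)] [368. 376.]
```

Run:
```python
from h import *
a=cv2.imread("pics/w7.png").max(2);b=cv2.imread("pics/w6.png").max(2);e=cv2.imread("pics/w5.png").max(2)
d=np.load("w7.npz");c=(d["K"],d["R"],d["t"]);p=here()[0][:2];ps=.188
for y in range(204,300,8): print(y,"w7",np.where(np.diff((a[y,250:520]<60).astype(int))!=0)[0]+250,"w6",np.where(np.diff((b[y,250:520]<60).astype(int))!=0)[0]+250)
for a_ in(.9,.6,.3): print(a_,[tuple(proj(c,[*(p+np.array([np.cos(ps+a_),np.sin(ps+a_)])*rr),z]).round()) for rr,z in((.02,.056),(.076,.056),(.076,.086))])
```

```text
204 w7 [294 339 351 353] w6 [294 299 301 338 365 366]
212 w7 [287 288 290 346 356 358] w6 [287 345]
220 w7 [283 300 331 349 350 351 360 362] w6 [284 300 332 348 355 356]
228 w7 [280 297 335 349 354 355 365 367] w6 [282 297 336 351]
236 w7 [271 295 337 349 354 365 369 371] w6 [262 263 267 277 282 295 337 363]
244 w7 [261 294 338 371 374 375] w6 [257 258 260 294 338 371]
252 w7 [257 293 339 375 379 380 384 477] w6 [253 254 255 293 340 376 386 478]
260 w7 [252 291 340 381 383 486] w6 [250 291 341 381 385 487]
268 w7 [290 342 494] w6 [290 342 496]
276 w7 [288 343 503] w6 [289 343 505]
284 w7 [251 287 344 381 394 512] w6 [288 345 383 395 514]
292 w7 [251 257 258 261 263 272 274 275 278 289 342 380 396 403 476 517] w6 [256 259 269 271 343 346 373 380 397 406 512]
0.9 [(np.float64(351.0), np.float64(244.0)), (np.float64(448.0), np.float64(259.0)), (np.float64(473.0), np.float64(288.0))]
0.6 [(np.float64(347.0), np.float64(253.0)), (np.float64(432.0), np.float64(293.0)), (np.float64(453.0), np.float64(327.0))]
0.3 [(np.float64(341.0), np.float64(261.0)), (np.float64(407.0), np.float64(320.0)), (np.float64(422.0), np.float64(358.0))]
```

The gap pixels that the fin would cover at 0.9 are clear, so it's being pushed. I'll keep turning in small steps and watch the moment about z for the stop.

```bash
cat > m.py <<'E'
from h import *
M=[]
for i in range(3): r.snapshot("top");M.append(np.r_[r.get_state()["moment"][2],r.get_state()["contact_force"]])
a=here();print("rel %.3f rad %.4f ang %.4f"%(a[4]-.188,a[2],a[3]),"Mz,F",np.mean(M,0).round(3),r.get_state()["clock"].round(2))
E
python3 m.py
python3 -m pendant '[[[0,0,0.06],[0,0,0],0.1],[[0,0,0.12],[0,0,0],0.1],[[0,0,0.18],[0,0,0],0.1]]'>/dev/null; python3 m.py
python3 -m pendant '[[[0,0,0.06],[0,0,0],0.1],[[0,0,0.12],[0,0,0],0.1]]'>/dev/null; python3 m.py
python3 -m pendant '[[[0,0,0.06],[0,0,0],0.1],[[0,0,0.12],[0,0,0],0.1]]'>/dev/null; python3 m.py
```

```text
Traceback (most recent call last):
  File "m.py", line 4, in <module>
    a=here();print("rel %.3f rad %.4f ang %.4f"%(a[4]-.188,a[2],a[3]),"Mz,F",np.mean(M,0).round(3),r.get_state()["clock"].round(2))
                                                                                                   ^^^^^^^^^^^^^^^^^^^^^^^^^^^^
AttributeError: 'float' object has no attribute 'round'
Traceback (most recent call last):
  File "m.py", line 4, in <module>
    a=here();print("rel %.3f rad %.4f ang %.4f"%(a[4]-.188,a[2],a[3]),"Mz,F",np.mean(M,0).round(3),r.get_state()["clock"].round(2))
                                                                                                   ^^^^^^^^^^^^^^^^^^^^^^^^^^^^
AttributeError: 'float' object has no attribute 'round'
Traceback (most recent call last):
  File "m.py", line 4, in <module>
    a=here();print("rel %.3f rad %.4f ang %.4f"%(a[4]-.188,a[2],a[3]),"Mz,F",np.mean(M,0).round(3),r.get_state()["clock"].round(2))
                                                                                                   ^^^^^^^^^^^^^^^^^^^^^^^^^^^^
AttributeError: 'float' object has no attribute 'round'
Traceback (most recent call last):
  File "m.py", line 4, in <module>
    a=here();print("rel %.3f rad %.4f ang %.4f"%(a[4]-.188,a[2],a[3]),"Mz,F",np.mean(M,0).round(3),r.get_state()["clock"].round(2))
                                                                                                   ^^^^^^^^^^^^^^^^^^^^^^^^^^^^
AttributeError: 'float' object has no attribute 'round'
```

```bash
sed -i 's/\["clock"\].round(2)/["clock"]/' m.py; python3 m.py
python3 -m pendant '[[[0,0,0.05],[0,0,0],0.1],[[0,0,0.05],[0,0,0],0.1]]'>/dev/null; python3 m.py
python3 - <<'E'
from h import *
for n,k in(("scene","sc2"),):
    s=r.snapshot(n);save(s,k);c=cam(s);p=here()[0][:2];ps=.188
    for a in(.9,.6,.3,0): print(a,proj(c,[*(p+.07*np.array([np.cos(ps+a),np.sin(ps+a)])),.086]).round(1))
    print("post",proj(c,[*p,.05]),"ball",proj(c,[*(p+.217*np.array([np.cos(ps),np.sin(ps)])),.042]))
im=cv2.imread("pics/sc2.png");u,v=proj(c,[*p,.08]).astype(int)
np.savez("sc2.npz",K=c[0],R=c[1],t=c[2]);x0,y0=max(u-50,0),v-35
cv2.imwrite("pics/sc2c.png",cv2.resize(im[y0:y0+75,x0:x0+100],None,fx=8,fy=8,interpolation=cv2.INTER_CUBIC));print(x0,y0)
st=r.get_state();s=r.snapshot("wrist");save(s,"w8");c=wcam(s,st);np.savez("w8.npz",K=c[0],R=c[1],t=c[2])
E
```

```text
rel 0.655 rad 0.2035 ang 0.1818 Mz,F [ 0.563 -1.436 -3.43   6.127] 19.45
rel 0.605 rad 0.2035 ang 0.1825 Mz,F [ 0.548 -1.655 -3.053  6.632] 19.8
0.9 [353.5 262.5]
0.6 [347.6 266.8]
0.3 [340.4 269.3]
0 [332.7 269.6]
post [334.73475305 251.78265202] ball [327.17348678 328.33051312]
284 212
```

At rel 0.65 the moment about z jumped to 0.56 N m, so something has hit a stop. I'll spend the last look on a composite of the scene crop and the wrist view.

Run:
```python
from h import *
a=cv2.imread("pics/sc2.png")[212:302,284:384];b=cv2.imread("pics/w8.png")
A=cv2.resize(a,None,fx=4,fy=4,interpolation=cv2.INTER_CUBIC)
B=cv2.resize(b[150:390,230:430],None,fx=2,fy=1.5,interpolation=cv2.INTER_CUBIC)
z=cv2.resize(b[170:262,225:325],None,fx=4,fy=2.6,interpolation=cv2.INTER_CUBIC)
# gamma lighten
L=lambda i:(255*(i/255.)**.6).astype(np.uint8)
left=np.vstack([L(A)[:360],L(z)[:239]]);right=np.vstack([L(b[150:390,230:430]).repeat(2,0).repeat(2,1)])
right=np.vstack([right,np.zeros((left.shape[0]-right.shape[0],400,3),np.uint8)]) if left.shape[0]>right.shape[0] else right[:left.shape[0]]
cv2.imwrite("pics/comp.png",np.hstack([left,right]));print(left.shape)
```

```text
(599, 400, 3)
```

View pics/comp.png

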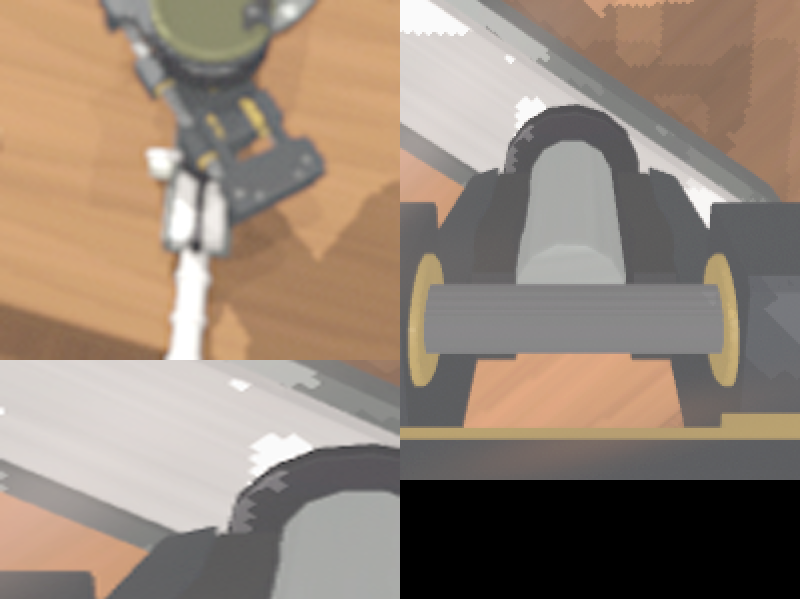

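The scene crop (left) shows the black fin at (200,205) lying along the middle of the white rod: the lever is closed at its stop, and 0.56 N m is surplus torque. Marker and pointer are together at (160,160). I'll back the twist off a little, then measure rod travel and bearing from the ball end in the top and scene cameras.

```bash
python3 -m pendant '[[[0,0,-0.05],[0,0,0],0.1],[[0,0,-0.05],[0,0,0],0.1]]'>/dev/null; python3 m.py
python3 -m pendant '[[[0,0,-0.04],[0,0,0],0.1],[[0,0,-0.04],[0,0,0],0.1]]'>/dev/null; python3 m.py
cat > ball.py <<'E'
from h import *
def tip(c,img,ang0,rtip):
    im=img.min(2).astype(np.float32)
    # lateral centre: white-weighted along arcs of radius .30-.33 + (rtip-.347)
    best=[]
    for rr in np.arange(rtip-.06,rtip-.02,.004):
        A=np.arange(ang0-.12,ang0+.12,.002);uv=np.array([proj(c,[*(C0+rr*np.array([np.cos(a),np.sin(a)])),.042]) for a in A]).astype(np.float32)
        v=cv2.remap(im,uv[:,0:1],uv[:,1:2],cv2.INTER_LINEAR)[:,0]
        w=np.clip(v-140,0,None)
        if w.sum()>0: best.append((w*A).sum()/w.sum())
    an=np.median(best);R=np.arange(rtip-.04,rtip+.05,.0005)
    uv=np.array([proj(c,[*(C0+q*np.array([np.cos(an),np.sin(an)])),.042]) for q in R]).astype(np.float32)
    v=cv2.remap(im,uv[:,0:1],uv[:,1:2],cv2.INTER_LINEAR)[:,0]
    pk=v[:60].max();h=(pk+v[-30:].mean())/2;i=np.where(v>h)[0].max()
    return an,R[i],pk
if __name__=="__main__":
    for cam_,old in(("top","top1"),("scene","sc1")):
        s=r.snapshot(cam_);c=cam(s);now=np.array(s["image"])
        print(cam_,"start",tip(c,cv2.imread(f"pics/{old}.png"),-.624,.352),"now",tip(c,now,.185,.421))
    print(here()[2:])
E
python3 ball.py
```

```text
rel 0.654 rad 0.2035 ang 0.1840 Mz,F [ 0.264 -0.832 -2.188  6.678] 20.25
rel 0.694 rad 0.2035 ang 0.1866 Mz,F [ 0.091 -1.428 -1.236  6.817] 20.6
top start (np.float64(-0.6280809734487187), np.float64(0.36650000000000005), np.float32(247.0)) now (np.float64(0.1866891559701358), np.float64(0.43350000000000005), np.float32(247.0))
scene start (np.float64(-0.6337957879375126), np.float64(0.36500000000000005), np.float32(255.0)) now (np.float64(0.18705966564277085), np.float64(0.43250000000000005), np.float32(255.0))
(np.float64(0.20345330916189072), np.float64(0.18647338945329944), np.float64(0.8815501480444293))
```

Ball end gives rod bearing 0.187 in both cameras, inside the detent window. Travel since the start is 67.0 to 67.5 mm, against about 69.2 mm needed from the w1 and w4 marker measurements. Moving outward 2 mm.

```bash
python3 -m pendant '[[[0,0,0],[0.0015,0.0013,0],0.1],[[0,0,0],[0.0015,0.0013,0],0.1],[[0,0,0],[0.0015,0.0013,0],0.1]]'|grep -v eef; python3 m.py; python3 ball.py
python3 - <<'E'
from h import *
s=r.snapshot("scene");c=cam(s);im=np.array(s["image"]).max(2);p=here()[0][:2];ps=.187
# fin dark over white rod: columns of min brightness across the rod at r=.045-.075, z=.086
for rr in(.05,.058,.066,.073):
    o=[]
    for l in np.arange(-.03,.031,.005):
        u,v=proj(c,[*(p+rr*np.array([np.cos(ps),np.sin(ps)])+l*np.array([-np.sin(ps),np.cos(ps)])),.08]);o.append(int(cv2.remap(im,np.float32([[u]]),np.float32([[v]]),cv2.INTER_LINEAR)[0,0]))
    print(rr,o)
E
```

```text
clock: 21.0
tool_pos: [0.6566, 0.0493, 0.0522]
contact_force: [-0.6, -1.0, 6.2]
opening: 0.238
rel 0.694 rad 0.2058 ang 0.1868 Mz,F [ 0.09  -1.391 -0.647  5.946] 21.15
top start (np.float64(-0.6280809734487187), np.float64(0.36650000000000005), np.float32(247.0)) now (np.float64(0.18683886338804115), np.float64(0.43550000000000005), np.float32(247.0))
scene start (np.float64(-0.6337957879375126), np.float64(0.36500000000000005), np.float32(255.0)) now (np.float64(0.18729042743161659), np.float64(0.43450000000000005), np.float32(255.0))
(np.float64(0.2057957682423501), np.float64(0.18671690342586159), np.float64(0.8817063336367438))
0.05 [163, 137, 152, 247, 233, 187, 88, 158, 226, 229, 135, 69, 52]
0.058 [164, 162, 152, 244, 255, 250, 130, 155, 222, 229, 149, 89, 64]
0.066 [184, 179, 156, 236, 255, 247, 117, 147, 209, 206, 132, 99, 103]
0.073 [180, 172, 141, 207, 248, 189, 80, 123, 194, 192, 112, 99, 113]
```

Travel is now 69.0/69.5 mm and the fin's dark line is centred on the rod at all radii (closed). One independent check of the pull from the scene and top cameras: where the pointer and marker peaks lie along the rail, at the start and now.

Run:
```python
from h import *
def prof(c,im,an,lat):
    im=im.min(2).astype(np.float32);d=np.array([np.cos(an),np.sin(an)]);n=np.array([-d[1],d[0]])
    R=np.arange(.11,.235,.0025);uv=np.array([np.mean([proj(c,[*(C0+q*d-l*n),.049]) for l in lat],0) for q in R]).astype(np.float32)
    return R,cv2.remap(im,uv[:,:1],uv[:,1:],cv2.INTER_LINEAR)[:,0].astype(int)
def cen(R,v,a,b):
    m=(R>a)&(R<b);w=np.clip(v[m]-130,0,None);return (w*R[m]).sum()/max(w.sum(),1)
for n,old,a0 in(("top","top1",-.626),("scene","sc1",-.63)):
    s=r.snapshot(n);c=cam(s)
    for l in(.026,.030,.034):
        R,v=prof(c,cv2.imread(f"pics/{old}.png"),a0,[l]);p,m=cen(R,v,.115,.165),cen(R,v,.185,.225)
        R,w=prof(c,np.array(s["image"]),.187,[l])
        print(n,l,"ptr %.4f mark %.4f diff %.4f | now blob %.4f peak"%(p,m,m-p,cen(R,w,.18,.23)),w[(R>.18)&(R<.23)])
```

```text
top 0.026 ptr 0.1365 mark 0.2051 diff 0.0686 | now blob 0.0000 peak [54 52 53 54 50 63 75 82 77 64 56 54 56 63 73 73 75 76 75 73]
top 0.03 ptr 0.1363 mark 0.2053 diff 0.0691 | now blob 0.0000 peak [53 50 48 48 49 51 59 72 80 80 69 55 55 59 64 65 68 74 78 79]
top 0.034 ptr 0.1366 mark 0.2055 diff 0.0689 | now blob 0.0000 peak [65 59 50 48 48 49 53 69 73 79 79 71 60 56 55 58 68 80 78 77]
scene 0.026 ptr 0.1278 mark 0.2064 diff 0.0785 | now blob 0.2083 peak [ 61  63  64  66  68  66  69  88 138 176 187 187 185 176 166 135  96  61
  53  51]
scene 0.03 ptr 0.1278 mark 0.2062 diff 0.0785 | now blob 0.2091 peak [ 60  62  62  62  59  57  63  86 140 175 189 193 203 193 180 147 100  49
  39  41]
scene 0.034 ptr 0.1276 mark 0.2062 diff 0.0785 | now blob 0.2091 peak [ 61  62  62  64  63  61  65  92 145 177 192 197 214 201 181 151 103  57
  43  44]
```

The top camera gives a required pull of 68.6 to 69.1 mm, which agrees with the 69.0 to 69.5 mm done. The scene camera's start-pose pointer reading, 0.128, looks wrong: the post is at 0.134. Handing in.

```bash
python3 -c "
from h import *
s=r.get_state();print(s['clock'],s['opening'],s['contact_force']);print(r.finish_job())"
```

```text
21.4 0.23556377019780464 [-1.20546923 -0.90482506  5.37730144]
the job is handed in; nothing more can be done
None
```

I handed the job in at 21.4 s. The turntable is in its detent, the rod is at the mark, the lever is closed and the hand is still gripping the post (40 N commanded, opening 0.24).

**How it went:** I gripped the post, swung it to the left into the detent, pulled the rod out and twisted the hand. On the first twist the fingers passed above the lever without moving it. The wrist camera showed the fingertips about 28 mm higher than their stated position. I turned the hand back, slid down the post with a light grip, gripped firmly again and twisted the lever shut. The post slipped about 2 mm in the fingers during this, so I moved the rod out again to correct it.

**Last checks:**
- **Detent:** the rod points at 0.187 rad in both fixed cameras, against a base yaw of about 0.18 from the pictures. By force, the free play ran from about 0.18 to 0.205 rad, with a clear bump beyond it.
- **Rod at the mark:** the ball end moved 69.0 mm (top camera) and 69.5 mm (scene camera). The top camera put the needed pull at 68.6–69.1 mm and earlier wrist views at 68–70 mm. After that last move I did not get a close view of the pointer against the marker.
- **Lever:** the scene picture shows the fin along the middle of the rod. The twist also met a hard stop (0.56 N m), and I then backed off to a light push.

**What disagreed or was not checked:**
- **Scene camera:** its pointer-to-marker distance came out at 78.5 mm. I rejected it because it placed the pointer at 0.128 m at the start, when the post was at 0.134 m.
- **Bystanders:** I did not check the other objects in a picture at the end. No unexplained force showed up.

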